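# Build a level heel stack on the empty pitch stand

### The arm

A 6-joint arm with a two-finger parallel gripper is mounted at the origin on a cart in front of the work surface, level with it; the furniture and walls round the work are solid. World frame = base frame: x ahead of the robot, y to its left, z up, the work surface at z = 0. Lengths are in m, angles in degrees, forces in N, time in s.
With the tool pointing down it reaches from about 0.375 to 0.9 m from the base axis. Payload 3.1 kg.
Tool frame: the origin (TCP) lies on the centre line of the jaws, within the pads' length; the fingertips stand 22 mm ahead of it and the grasp point (between the pads) lies 3 mm ahead of it; z points along the fingers, y is the line along which they close (so a half turn about z gives the same grasp; the last joint's range is limited). The gripper opens to 87 mm and grips with 3 to 60 N. Pads are 19 mm wide; open, the fingers measure 117 mm over their backs; the gripper's body (75 mm by 190 mm) begins 51 mm behind the grasp point.
Start: joints at [-73.883, 30.224, 82.088, -0, 67.689, -10.227], TCP at [0.277, -0.56, 0.245] pointing down, gripper open.
Joint ranges: [-176.69, 176.69], [-43.24, 126.21], [12.49, 139.97], [-82, 262], [0, 151.66], [-163.58, 163.58]. Speed limits (degrees/s): [159.86, 159.86, 180, 180, 180, 180].

### API

Orientations are given as a 3x3 rotation matrix whose columns are the frame's x, y, z axes.
In Python, from rig import * gives the robot as it stands.
- The arm moves only by the shell command python3 -m jog 'ROWS'. ROWS is text: rows parted by semicolons, each of 7 numbers parted by spaces: the shift along the tool's x, y, z in mm, then the turn, a rotation vector about the tool's x, y, z in rad, then the finger opening in mm, from 0 to 87. In form: tx ty tz ax ay az fingers; .... A call has 1 to 12 rows; each row shifts and turns the commanded pose from where the row before left it, along the tool's axes as they then stand; what a row does not reach is not made up. A row lasts 1/8 s, in which the tool goes at most 62.5 mm and 10.7 degrees, less where a joint would pass 70% of its speed; a pose out of reach is approached as far as the arm can. A call with a gripper value outside its range is refused whole. The fingers move at their own pace and stop on an object; the grip force is fixed at half the most. Time passes only in rows, so rows that do not move let the fingers close. It gives the time, the measured TCP pose, the force, the opening and the grip force at its end, in the units of the state.
- read_state(): the state, without advancing time (a new reading comes with each control period).
- capture(name): name is "scene" or "top" or "wrist"; returns a dict with "color" (480x640x3 uint8, red, green, blue), "camera_matrix" (3x3 intrinsics, pixels), "R" (3x3) and "t" (3): a world point X has camera coordinates R X + t. Camera axes: x right, y down, z forward; pixel columns grow to the right and rows downward; lengths in m; the calibration is good to about 2 mm. A picture is of the moment at which its call begins. There is no depth.
- hand_in(): hands the job in; it is judged then, once.
Trained networks look in the newest picture that a camera, given by its name, has taken for a name from the list of things; names that differ only in an ending like _2 or _b are one class to them, and where a whole thing is asked for, a point or a joint stands for the part that bears it (a point fixed in the world has none). Each returns a list of dicts, best first, with "conf" (0 to 1); they miss things now and then, are a little off and sometimes report something else, mostly with a low value. They report only what shows in the picture. A call takes as long as a camera call.
- find_in(camera, target): "at" ([x, y, z] in m, in world coordinates, good to about 4 mm: the middle of the surface that is visible of it).
- trace(camera, target): "pixels" (480x640 bool, what is visible of it).
- place_of(camera, target): "at" ([x, y, z] in m, in world coordinates, good to about 4 mm: a listed point, or the origin of a listed thing).
The state is a dict: "time_s": time; "joint_positions": joint angles; "qvel": joint speeds; "tau": joint torques, N m; "position": TCP position; "tcp_rot": TCP orientation; "force": force on the tool from outside, world axes, zero at the start; "moment": the same for the moment, N m; "opening": opening from 0.0 (shut) to 1.0 (fully open); "grasp_force": force on a finger pad.
Only numpy, scipy, OpenCV 4.12 (cv2) and the standard library are available. Lean on these libraries where they do the work, as an engineer would, in place of code of your own. Each camera call takes 0.05 s, during which the arm holds its last target. There are 200 camera calls.

### The job

Two of the three sloped stands already carry a wedge with a heel block lying level on it; build the same on the empty stand. Pick the loose wedge whose taper makes up for the slope, lay it base down with its thick end snug against the stop at the low end and squarely centred across the stand, then set the loose heel block level, centred and square (either way round) on top of it. Keep hold of each piece until it lies flat in its place, and leave the two finished stacks and the wedge that does not fit as they are.

Things in the scene. Friction and masses are not known exactly. Their poses are not given: they have to be found in the camera images.
- stand_a: Sloped stand, dark wood, 104 x 78 mm foot, fixed. Origin: on the bench below the middle of its sloping top; that is 66 mm wide, at 28 degrees, and rises along +x from z=16 mm at x=-42 mm to z=61 mm at x=+42 mm. A steel stop strip 7 mm thick stands 10 mm proud across its low end (-x, robot side). It carries a fixed wedge like the steep one, thick end down, level on top at z=58 mm, and a heel block.
- stand_b: Sloped stand, dark wood, 104 x 78 mm foot, fixed. Origin: on the bench below the middle of its sloping top; that is 66 mm wide, at 28 degrees, and rises along +x from z=16 mm at x=-42 mm to z=61 mm at x=+42 mm. A steel stop strip 7 mm thick stands 10 mm proud across its low end (-x, robot side). It carries a fixed wedge and a heel block, as stand_a does.
- stand_c: Sloped stand, dark wood, 104 x 78 mm foot, fixed. Origin: on the bench below the middle of its sloping top; that is 66 mm wide, at 28 degrees, and rises along +x from z=16 mm at x=-42 mm to z=61 mm at x=+42 mm. A steel stop strip 7 mm thick stands 10 mm proud across its low end (-x, robot side). This is the empty one; which of the three places it takes varies.
- stand_c_seat (a point): Point on the sloping top of the empty stand, midway across, where the centre of the base of a 68 mm long wedge lies when it rests flat against the stop: in the stand's frame x=-5.8 mm, y=0, z=35.2 mm. Its axes are the stand's (z vertical).
- steep_wedge: Tapered block of pale wood, 68 mm long (x), 54 mm wide (y), loose. Origin: centre of its flat base, on which it stands at the start. x runs from thick (-x) to thin (+x) end; sides and ends are square to the base; 8 mm thick at the thin end and 44 mm at the thick end, so its upper face slopes 28 degrees, as the stands do. 80 g or so; it is gripped across the width and does not slip with 25 N.
- steep_top (a point): Middle of the steep wedge's tapered upper face, 26 mm above its base; axes as the wedge's.
- steep_thick_end (a point): Middle of the lower edge of the steep wedge's thick end, 34 mm from its origin along -x.
- shallow_wedge: Tapered block of pale wood, 68 mm long (x), 54 mm wide (y), loose. Origin: centre of its flat base, on which it stands at the start. x runs from thick (-x) to thin (+x) end; sides and ends are square to the base; 19 mm thick at the thin end and 32 mm at the thick end, so its upper face slopes only 11 degrees: it does not fit.
- eyelet_press: Tall fixed press, a bystander, at the back left of the bench beyond the work; about 0.4 m tall with a lever that reaches out: keep arm and gripper clear of it. Origin: middle of its foot.
- spare_heel: Black rubber heel block, D-shaped in plan with flat top and underside, 60 mm long (x) by 58 mm wide (y) by 22 mm thick; origin: centre of its underside, z up; the loose one, lying on the bench, about 60 g, gripped across its width.
- set_heel_a: Black rubber heel block, D-shaped in plan with flat top and underside, 60 mm long (x) by 58 mm wide (y) by 22 mm thick; origin: centre of its underside, z up; loose, lying on the finished stack of stand_a.
- set_heel_b: Black rubber heel block, D-shaped in plan with flat top and underside, 60 mm long (x) by 58 mm wide (y) by 22 mm thick; origin: centre of its underside, z up; loose, lying on the finished stack of stand_b.

How it is judged (in metres and radians):
On the way, in this order (a step that is already met when the one before it is completed fails the run):
1. the steep wedge lies flat on the empty stand's slope, thick end at the stop, while the gripper still holds it (x of steep_wedge in the frame of stand_c between -0.0098 and 0.0032 m and y of steep_wedge in the frame of stand_c between -0.008 and 0.008 m and distance between steep_wedge and stand_c_seat below 0.0125 m and angle between steep_wedge's own z axis and vertical between 0.418 and 0.56 rad and angle between the y axis of steep_wedge and the y axis of stand_c, either way round below 0.14 rad and x of steep_thick_end in the frame of stand_c below -0.02 m and contact force between the fingers and steep_wedge above 0.5 N), for 0.1 s.
2. the heel block lies level on the wedge while the gripper still holds it (x of steep_wedge in the frame of stand_c between -0.0098 and 0.0032 m and y of steep_wedge in the frame of stand_c between -0.008 and 0.008 m and distance between steep_wedge and stand_c_seat below 0.0125 m and angle between steep_wedge's own z axis and vertical between 0.418 and 0.56 rad and angle between the y axis of steep_wedge and the y axis of stand_c, either way round below 0.14 rad and x of steep_thick_end in the frame of stand_c below -0.02 m and horizontal distance between spare_heel and steep_top below 0.012 m and distance between spare_heel and steep_top below 0.013 m and angle between spare_heel's own z axis and vertical below 0.07 rad and angle between the y axis of spare_heel and the y axis of steep_wedge, either way round below 0.2 rad and contact force between the fingers and spare_heel above 0.5 N), for 0.1 s.
At the end, for the whole second after the job is handed in: The steep wedge lies base down on the empty stand, sloping 24 to 32 degrees, thick end within 10 mm of the stop, 8 mm of the middle, 8 degrees of square; the heel block lies on it, level within 4 degrees, 12 mm of its centre, 11 degrees of square; both released, at rest (x of steep_wedge in the frame of stand_c between -0.0098 and 0.0032 m and y of steep_wedge in the frame of stand_c between -0.008 and 0.008 m and distance between steep_wedge and stand_c_seat below 0.0125 m and angle between steep_wedge's own z axis and vertical between 0.418 and 0.56 rad and angle between the y axis of steep_wedge and the y axis of stand_c, either way round below 0.14 rad and x of steep_thick_end in the frame of stand_c below -0.02 m and horizontal distance between spare_heel and steep_top below 0.012 m and distance between spare_heel and steep_top below 0.013 m and angle between spare_heel's own z axis and vertical below 0.07 rad and angle between the y axis of spare_heel and the y axis of steep_wedge, either way round below 0.2 rad and linear speed of each of spare_heel, steep_wedge below 0.02 m/s and contact force between the fingers and anything else below 0.1 N); the robot touches nothing.
It fails at once if a heel block of a finished stack is moved by more than 15 mm (distance of any of set_heel_a, set_heel_b from where it was at the start of the episode above 0.015 m).
It fails at once if the wedge that does not fit is moved by more than 25 mm (distance of shallow_wedge from where it was at the start of the episode above 0.025 m).
It also fails if it takes over 64 s, if anything falls off the work surface, if the arm or the gripper's body presses on something with over 40 N, if the wrist force passes 120 N, or if a joint passes its speed limit or range.

## Working session

There is one attempt and no reset: what is moved stays moved. The work goes in short steps, Python scripts to look and compute and a shell command to move; the robot and the scene stay as the last step left them, time stands still between calls to the robot, and variables do not carry over. Pictures are saved under pics/ and viewed, at most 12 in all, crops included, and the job is handed in when it is done.

```bash
mkdir -p pics; python3 - <<'E'
from rig import *
import cv2
for n in ("scene","top"):
    c=capture(n); cv2.imwrite(f"pics/{n}0.png",c["color"][...,::-1])
    print(n,c["camera_matrix"].tolist(),c["R"].round(3).tolist(),c["t"].round(3).tolist())
    for o in ("stand_c","stand_c_seat","steep_wedge","steep_top","steep_thick_end","shallow_wedge","spare_heel","eyelet_press"):
        print(o,[(round(d["conf"],2),[round(float(v),4) for v in d["at"]]) for d in place_of(n,o)][:4])
s=read_state();print(s["time_s"],s["tcp_rot"],s["opening"])
E
```

```text
scene [[544.8104399037514, 0.0, 318.693433977939], [0.0, 544.8104399037514, 241.69156673373362], [0.0, 0.0, 1.0]] [[0.558, -0.829, -0.023], [-0.345, -0.207, -0.916], [0.755, 0.519, -0.401]] [-0.223, 0.276, 0.832]
stand_c [(0.88, [0.6001, -0.1802, -0.0024]), (0.86, [0.6329, -0.0075, -0.0006]), (0.82, [0.6292, 0.1616, 0.0002])]
stand_c_seat [(0.63, [0.5992, -0.1818, 0.0359]), (0.52, [0.4301, 0.1886, 0.0248]), (0.23, [0.6028, -0.1783, -0.002])]
steep_wedge [(0.61, [0.4298, 0.1908, -0.0008])]
steep_top [(0.62, [0.4278, 0.1875, 0.0253])]
steep_thick_end [(0.56, [0.3972, 0.2069, 0.0014])]
shallow_wedge [(0.76, [0.4683, 0.0099, 0.0008])]
spare_heel [(0.59, [0.4636, -0.1811, -0.0013])]
eyelet_press []
top [[557.3437241131742, 0.0, 318.37816505651455], [0.0, 557.3437241131742, 245.02493101447635], [0.0, 0.0, 1.0]] [[0.029, -1.0, 0.01], [-0.99, -0.03, -0.136], [0.136, -0.006, -0.991]] [0.05, 0.556, 1.21]
stand_c [(0.96, [0.6013, -0.1783, 0.0017]), (0.93, [0.6307, -0.0089, -0.0006]), (0.81, [0.6286, 0.1634, 0.0024])]
stand_c_seat [(0.93, [0.5941, -0.1755, 0.0333])]
steep_wedge [(0.71, [0.4314, 0.1917, -0.0005])]
steep_top [(0.65, [0.4309, 0.1874, 0.0258])]
steep_thick_end []
shallow_wedge [(0.85, [0.4646, 0.0085, 0.0])]
spare_heel [(0.73, [0.4582, -0.1792, 0.0025])]
eyelet_press []
0.9 [[ 8.96168460e-01  4.43713972e-01  3.75471473e-05]
 [ 4.43713973e-01 -8.96168460e-01 -2.90055604e-05]
 [ 2.07783968e-05  4.26540623e-05 -9.99999999e-01]] 0.9965098923333212
```

View pics/scene0.png

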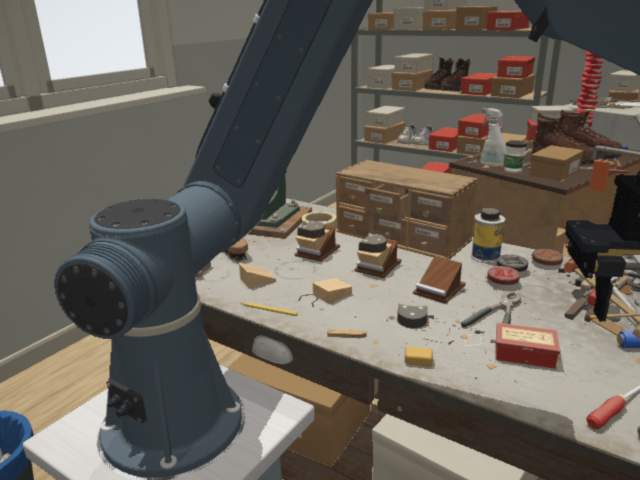

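View pics/top0.png

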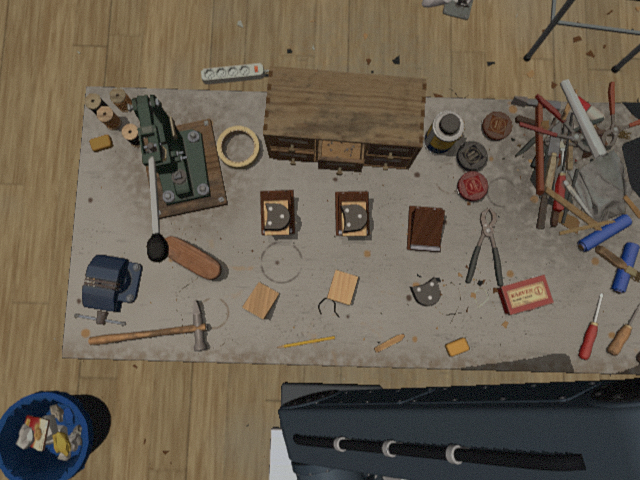

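Scene: the empty stand is at (440,278) and the heel at (412,314). The wedges are at (257,275) and (332,290). In the top view these are stand (426,229), heel (427,291) and wedges (262,300) and (343,287). Next I'll zoom in and measure yaws.

```bash
python3 - <<'E'
from rig import *
import cv2, numpy as np
c=capture("top"); im=c["color"]; s=capture("scene")["color"]
a=cv2.resize(im[180:320,230:460],None,fx=3.4,fy=3.4,interpolation=cv2.INTER_CUBIC)[:476]
cv2.imwrite("pics/topz.png",a[...,::-1])
b=cv2.resize(s[220:340,220:480],None,fx=3,fy=3,interpolation=cv2.INTER_CUBIC)
cv2.imwrite("pics/scz.png",b[...,::-1])
K,R,t=c["camera_matrix"],c["R"],c["t"]
def back(p,z):
    d=R.T@np.linalg.solve(K,[*p,1]);o=-R.T@t
    return (o+d*(z-o[2])/d[2])[:2]
for o,z in (("steep_wedge",.02),("shallow_wedge",.025),("spare_heel",.022),("stand_c",.03)):
    for d in trace("top",o)[:3]:
        m=d["pixels"].astype(np.uint8)
        q=max(cv2.findContours(m,0,1)[0],key=cv2.contourArea)[:,0]
        w=np.array([back(p,z) for p in q],np.float32)*1000
        r=cv2.minAreaRect(w); print(o,round(d["conf"],2),np.round(r[0],1),np.round(r[1],1),round(r[2],1),np.round(cv2.boxPoints(r)).tolist())
E
```

```text
steep_wedge 0.85 [427.6 192.1] [57.8 70.5] 59.9 [[383.0, 185.0], [444.0, 149.0], [473.0, 199.0], [412.0, 235.0]]
shallow_wedge 0.66 [461.5  10.1] [54.  67.5] 74.0 [[422.0, -7.0], [486.0, -25.0], [501.0, 27.0], [437.0, 45.0]]
spare_heel 0.8 [ 454.  -179.4] [53.8 60.5] 23.7 [[417.0, -163.0], [442.0, -218.0], [491.0, -196.0], [466.0, -141.0]]
stand_c 0.81 [ 599.5 -174.9] [ 82.4 103.7] 88.2 [[546.0, -214.0], [650.0, -218.0], [653.0, -135.0], [549.0, -132.0]]
stand_c 0.72 [627.4 162.2] [102.9  77.4] 4.3 [[573.0, 197.0], [579.0, 120.0], [682.0, 128.0], [676.0, 205.0]]
stand_c 0.67 [630.   -8.6] [103.   80.4] 3.9 [[576.0, 28.0], [581.0, -52.0], [684.0, -45.0], [679.0, 35.0]]
```

View pics/topz.png

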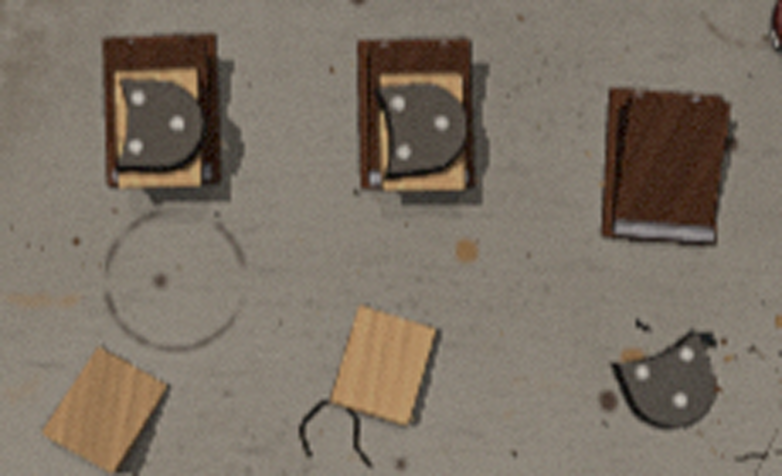

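View pics/scz.png

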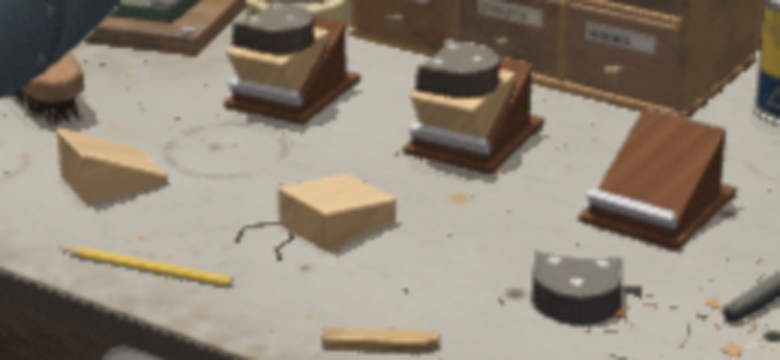

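Left wedge (top (262,300), scene (257,275)) has the strong taper, thick end to the left and near the robot. The middle one is the shallow wedge. Finished heels have their flat edge toward +y. I'll look closer with the wrist camera at the heel and stand.

```bash
cat > h.py <<'E'
from rig import *
import numpy as np, cv2
from scipy.spatial.transform import Rotation as Ro
def pose(yaw_y,tilt=0):
    """tool z down, tool y at yaw_y deg; then tilt about tool y"""
    a=np.radians(yaw_y); y=np.array([np.cos(a),np.sin(a),0]); z=np.array([0,0,-1.]); x=np.cross(y,z)
    return np.c_[x,y,z]@Ro.from_euler("y",tilt,degrees=True).as_matrix()
def go(p,R):
    s=read_state(); R0=np.array(s["tcp_rot"]); 
    d=R0.T@(np.array(p)-s["position"])*1000; r=Ro.from_matrix(R0.T@R).as_rotvec()
    print("shift first",d.round(1),"then turn",r.round(3),"deg",np.degrees(np.linalg.norm(r)).round(1))
    print("turn first: shift",(R.T@(np.array(p)-s["position"])*1000).round(1))
def back(c,p,z):
    d=c["R"].T@np.linalg.solve(c["camera_matrix"],[*p,1]);o=-c["R"].T@c["t"]
    return (o+d*(z-o[2])/d[2])[:2]
E
python3 -c "
from h import *
go([.49,-.18,.33],pose(0))
c=capture('wrist');s=read_state();print('cam in tool',np.array(s['tcp_rot']).T@(-c['R'].T@c['t']-s['position']),(np.array(s['tcp_rot']).T@c['R'].T).round(2).tolist())"
```

```text
shift first [ 359.2 -246.2  -85.4] then turn [-0.    -0.    -1.111] deg 63.7
turn first: shift [380.  212.6 -85.5]
cam in tool [ 0.06984723  0.00069979 -0.13955835] [[-0.0, -0.97, -0.25], [1.0, -0.0, 0.0], [-0.0, -0.25, 0.97]]
```

```bash
python3 -m jog '45 -31 -10.7 0 0 0 87;45 -31 -10.7 0 0 0 87;45 -31 -10.7 0 0 0 87;45 -31 -10.7 0 0 0 87;45 -31 -10.7 0 0 0 87;45 -31 -10.7 0 0 0 87;45 -31 -10.7 0 0 0 87;45 -31 -10.7 0 0 0 87'; python3 -m jog '0 0 0 0 0 -0.185 87;0 0 0 0 0 -0.185 87;0 0 0 0 0 -0.185 87;0 0 0 0 0 -0.185 87;0 0 0 0 0 -0.185 87;0 0 0 0 0 -0.185 87;0 0 0 0 0 0 87;0 0 0 0 0 0 87'
python3 - <<'E'
from h import *
c=capture("wrist"); cv2.imwrite("pics/w1.png",c["color"][...,::-1])
for o in ("stand_c","stand_c_seat","spare_heel"):
    print(o,[(round(d["conf"],2),[round(float(v),4) for v in d["at"]]) for d in place_of("wrist",o)][:4])
for o,z in (("spare_heel",.022),("stand_c",.0)):
    for d in trace("wrist",o)[:3]:
        q=max(cv2.findContours(d["pixels"].astype(np.uint8),0,1)[0],key=cv2.contourArea)[:,0]
        w=np.array([back(c,p,z) for p in q],np.float32)*1000
        r=cv2.minAreaRect(w); print(o,round(d["conf"],2),np.round(r[0],1),np.round(r[1],1),round(r[2],1),np.round(cv2.boxPoints(r)).tolist())
E
```

```text
time_s: 2.25
position: [0.4906, -0.1765, 0.3308]
tcp_rot: [[0.896, 0.444, 0.001], [0.444, -0.896, -0.0], [0.0, 0.001, -1.0]]
force: [0.5, 0.3, 0.3]
opening: 1.001
grasp_force: 0.0
time_s: 3.25
position: [0.4899, -0.178, 0.3302]
tcp_rot: [[0.004, 1.0, 0.0], [1.0, -0.004, 0.0], [0.0, 0.0, -1.0]]
force: [0.7, 0.1, -0.3]
opening: 1.002
grasp_force: 0.0
stand_c [(0.61, [0.6042, -0.1777, 0.0032])]
stand_c_seat [(0.97, [0.5968, -0.1783, 0.0316])]
spare_heel [(0.98, [0.4555, -0.1813, 0.0004])]
spare_heel 0.57 [ 459.6 -180.9] [56.3 59.5] 23.1 [[422.0, -165.0], [445.0, -219.0], [497.0, -197.0], [474.0, -143.0]]
stand_c 0.81 [645.5  -5.4] [114.1  88.5] 3.0 [[586.0, 36.0], [591.0, -53.0], [705.0, -47.0], [700.0, 42.0]]
stand_c 0.56 [ 611.5 -182.1] [ 84.8 111.8] 86.6 [[553.0, -221.0], [665.0, -228.0], [670.0, -143.0], [558.0, -136.0]]
```

View pics/w1.png

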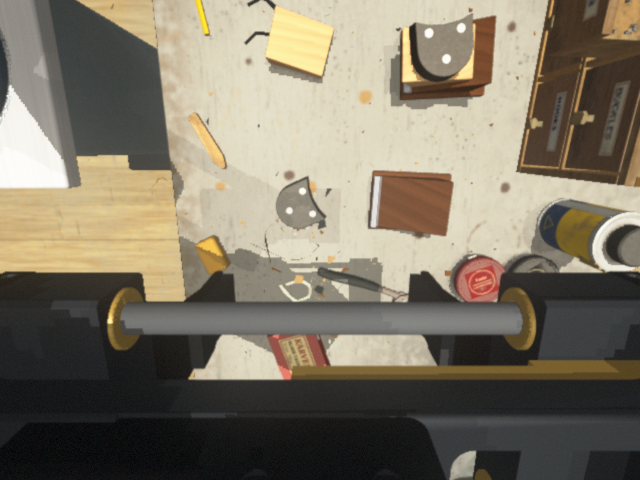

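Wrist view: heel at (301,205), its flat edge from (305,178) to (325,220), and the stand top at (410,203). To settle the heel's axes I'll take a closer look, which needs only measurement.

```bash
python3 -m jog '0 -15 50 0 0 0 87;0 -15 50 0 0 0 87;0 0 50 0 0 0 87;0 0 0 0 0 0 87;0 0 0 0 0 0 87'
python3 - <<'E'
from h import *
c=capture("wrist"); im=c["color"]; cv2.imwrite("pics/w2.png",im[...,::-1])
for o in ("spare_heel",): print([(round(d["conf"],2),np.round(d["at"],4)) for d in place_of("wrist",o)][:3])
for d in trace("wrist","spare_heel")[:2]:
    q=max(cv2.findContours(d["pixels"].astype(np.uint8),0,1)[0],key=cv2.contourArea)[:,0]
    print("px",q.min(0),q.max(0))
    for z in (0,.022):
        w=np.array([back(c,p,z) for p in q],np.float32)*1000
        r=cv2.minAreaRect(w); print(round(d["conf"],2),np.round(r[0],1),np.round(r[1],1),round(r[2],1),np.round(cv2.boxPoints(r)).tolist())
E
```

```text
time_s: 4.18
position: [0.4612, -0.1788, 0.1815]
tcp_rot: [[0.001, 1.0, 0.002], [1.0, -0.001, -0.001], [-0.001, 0.002, -1.0]]
force: [1.0, -0.7, 0.5]
opening: 1.001
grasp_force: 0.0
[(0.77, array([ 0.4581, -0.183 ,  0.0032]))]
px [287 188] [357 262]
0.76 [ 458.6 -186.1] [59.1 65.9] 24.2 [[418.0, -168.0], [445.0, -228.0], [499.0, -204.0], [472.0, -144.0]]
0.76 [ 458.8 -180.8] [55.1 61.4] 24.2 [[421.0, -164.0], [446.0, -220.0], [497.0, -197.0], [471.0, -142.0]]
```

View pics/w2.png

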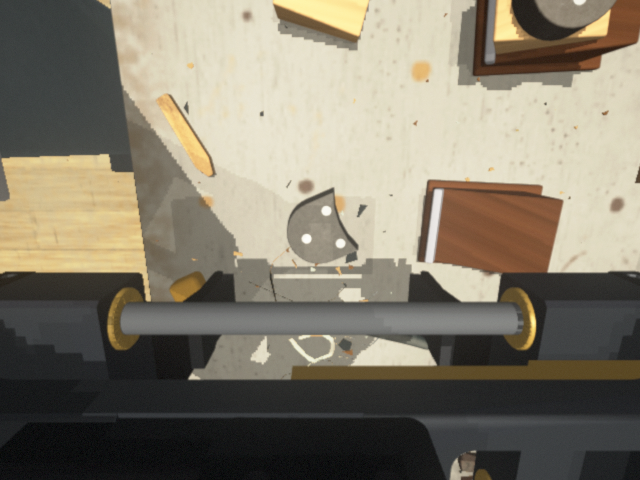

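Breast-tip width measures about 60 mm and the depth along the D about 56 mm. So the heel's y is the D axis (yaw about 24°), the same as on the finished stacks. Next, the steep wedge.

```bash
python3 -c "
from h import *
go([.43,.19,.22],pose(60))"
```

```text
shift first [368.7 -31.6 -38.9] then turn [ 0.002  0.004 -1.048] deg 60.0
turn first: shift [211.6 303.7 -37.8]
```

```bash
python3 -m jog '52.5 -4.5 -5.5 0 0 0 87;52.5 -4.5 -5.5 0 0 0 87;52.5 -4.5 -5.5 0 0 0 87;52.5 -4.5 -5.5 0 0 0 87;52.5 -4.5 -5.5 0 0 0 87;52.5 -4.5 -5.5 0 0 0 87;53 -4.5 -5.5 0 0 0 87'; python3 -m jog '0 0 0 0 0 -0.175 87;0 0 0 0 0 -0.175 87;0 0 0 0 0 -0.175 87;0 0 0 0 0 -0.175 87;0 0 0 0 0 -0.175 87;0 0 0 0 0 -0.175 87;0 0 0 0 0 0 87;0 0 0 0 0 0 87'
python3 - <<'E'
from h import *
c=capture("wrist"); im=c["color"]; cv2.imwrite("pics/w3.png",im[...,::-1])
for o in ("steep_wedge","steep_top","steep_thick_end"): print(o,[(round(d["conf"],2),np.round(d["at"],4)) for d in place_of("wrist",o)][:3])
for d in trace("wrist","steep_wedge")[:2]:
    q=max(cv2.findContours(d["pixels"].astype(np.uint8),0,1)[0],key=cv2.contourArea)[:,0]
    ap=cv2.approxPolyDP(q,5,True)[:,0]
    print(round(d["conf"],2),"px",ap.tolist(),[(back(c,p,0)*1000).round(1).tolist() for p in ap])
E
```

```text
time_s: 5.2
position: [0.4295, 0.192, 0.2207]
tcp_rot: [[0.001, 1.0, 0.004], [1.0, -0.001, 0.001], [0.001, 0.004, -1.0]]
force: [0.3, -0.9, -0.1]
opening: 1.001
grasp_force: 0.0
time_s: 6.2
position: [0.4292, 0.1902, 0.2195]
tcp_rot: [[-0.866, 0.501, 0.002], [0.501, 0.866, 0.0], [-0.001, 0.001, -1.0]]
force: [0.5, 0.4, -0.0]
opening: 1.002
grasp_force: 0.0
steep_wedge [(0.91, array([0.4311, 0.1889, 0.0026]))]
steep_top [(0.64, array([0.4271, 0.1911, 0.0272]))]
steep_thick_end [(0.66, array([ 0.3971,  0.2105, -0.    ]))]
0.65 px [[348, 184], [295, 187], [301, 250], [350, 246]] [[415.1, 230.0], [390.5, 181.6], [451.3, 152.3], [473.8, 199.9]]
```

View pics/w3.png

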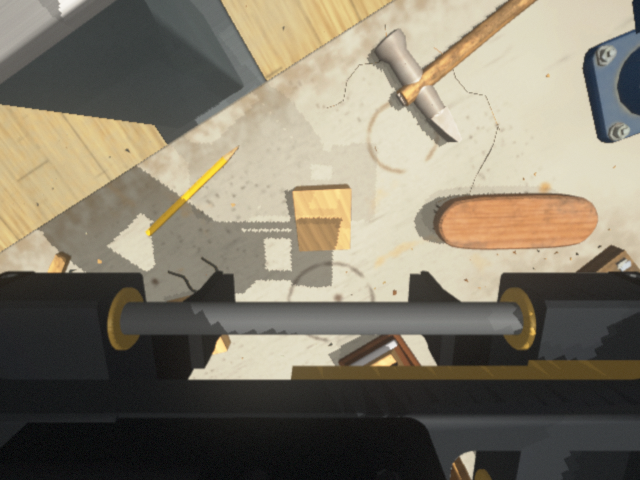

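Wrist view: the wedge spans (295,184)–(350,250), with the thick end at the top and the thin end at the bottom. y yaw is about 63°, origin about (0.4305, 0.1915).

```bash
python3 -c "
from h import *
go([.423,.195,.027],pose(63))"
```

```text
shift first [  7.6   1.4 191.7] then turn [ 0.     0.    -0.051] deg 2.9
turn first: shift [  7.5   1.8 191.7]
```

```bash
python3 -m jog '7.5 1.5 20 0 0 -0.051 87;0 0 45 0 0 0 87;0 0 45 0 0 0 87;0 0 40 0 0 0 87;0 0 25 0 0 0 87;0 0 16 0 0 0 87;0 0 0 0 0 0 87;0 0 0 0 0 0 50;0 0 0 0 0 0 50;0 0 0 0 0 0 50;0 0 0 0 0 0 50;0 0 0 0 0 0 50'; python3 -m jog '0 0 0 0 0 0 45;0 0 0 0 0 0 45;0 0 -20 0 0 0 45;0 0 -40 0 0 0 45;0 0 -50 0 0 0 45;0 0 -40 0 0 0 45;0 0 0 0 0 0 45;0 0 0 0 0 0 45'
python3 - <<'E'
from h import *
c=capture("wrist"); cv2.imwrite("pics/w4.png",c["color"][...,::-1])
s=read_state();print(s["position"],s["joint_positions"],s["force"],s["opening"],s["grasp_force"])
for o in ("steep_wedge","steep_top"): print(o,[(round(d["conf"],2),np.round(d["at"],4)) for d in place_of("wrist",o)][:3])
E
```

```text
time_s: 7.95
position: [0.4232, 0.1951, 0.028]
tcp_rot: [[-0.891, 0.454, 0.001], [0.454, 0.891, 0.0], [-0.001, 0.0, -1.0]]
force: [-1.4, -0.1, 3.1]
opening: 0.618
grasp_force: 30.0
time_s: 8.95
position: [0.4222, 0.1949, 0.177]
tcp_rot: [[-0.891, 0.454, -0.002], [0.454, 0.891, -0.0], [0.001, -0.001, -1.0]]
force: [1.5, 0.3, 0.2]
opening: 0.618
grasp_force: 30.0
[0.42194137 0.19479538 0.1764979 ] [ 1.09635993e+01  2.43460146e+01  1.08480261e+02 -1.93382683e-03
  4.73416173e+01 -5.20563332e+01] [ 0.1746526   0.14844394 -0.31749707] 0.6190944871375204 29.999866445286898
steep_wedge [(0.86, array([0.4293, 0.1885, 0.149 ]))]
steep_top [(0.82, array([0.427 , 0.1949, 0.1772]))]
```

Grasp is good (opening 53.8 mm). Now I'll pin the stand pose and work out the hover pose.

```bash
cat >> h.py <<'E'
ORG=np.array([.6022,-.1787,0]); YAW=-3.5
def wedge_tool(up=0,along=0,G=(-.0085,0,.028)):
    Rs=Ro.from_euler("z",YAW,degrees=True).as_matrix(); Rw=Rs@Ro.from_euler("y",-28,degrees=True).as_matrix()
    Rt=Rw@np.diag([-1,1,-1.]); o=ORG+Rs@[-.0058,0,.0352]+Rw@[along,0,up]
    return o-Rt@np.array(G),Rt
E
python3 - <<'E'
from h import *
K=capture("wrist")["camera_matrix"]
Rt=np.array([[0.001,1,.002],[1,-.001,-.001],[-.001,.002,-1]]);p=np.array([.4612,-.1788,.1815])
Rc=np.array([[0,-.968,-.25],[1,0,0],[0,-.25,.968]]); Cw=p+Rt@[.06985,.0007,-.13956]
R=(Rt@Rc).T; c=dict(R=R,t=-R@Cw,camera_matrix=K)
a,b=[back(c,q,.026) for q in ((437,188),(430,262))]; d,e=[back(c,q,.061) for q in ((561,201),(550,271))]
print("strip",a,b,"yaw",np.degrees(np.arctan2(*(a-b)))*-1,"mid",(a+b)/2); print("top edge",d,e,-np.degrees(np.arctan2(*(d-e))),(d+e)/2, "origin", ((d+e)/2*43.6+(a+b)/2*42)/85.6)
for cam in("top","scene"):
    capture(cam)
    print([(round(x["conf"],2),np.round(x["at"],4)) for x in place_of(cam,"stand_c_seat")[:2]],[(round(x["conf"],2),np.round(x["at"],4)) for x in place_of(cam,"stand_c")[:3]])
E
python3 -c "
from h import *
go(*wedge_tool(.06,.006))"
```

```text
strip [ 0.55970089 -0.14029989] [ 0.55886553 -0.20570586] yaw -0.7317418600371304 mid [ 0.55928321 -0.17300288]
top edge [ 0.64183734 -0.14635679] [ 0.64267508 -0.20181468] 0.8654315730022671 [ 0.64225621 -0.17408573] origin [ 0.60154516 -0.17355442]
[(0.7, array([ 0.5935, -0.1748,  0.0346]))] [(0.79, array([ 0.6293, -0.0123,  0.0017])), (0.64, array([0.629 , 0.1655, 0.0026])), (0.61, array([ 0.6047, -0.1779,  0.0015]))]
[(0.97, array([ 0.5984, -0.1801,  0.0349])), (0.19, array([ 6.273e-01,  1.631e-01, -2.000e-04]))] [(0.86, array([ 0.6018, -0.1781, -0.0015])), (0.77, array([ 0.6256,  0.1611, -0.0008]))]
shift first [-284.1 -271.4   65.6] then turn [-0.1   -0.482 -0.401] deg 36.4
turn first: shift [-103.8 -362.1  129.5]
```

```bash
python3 - <<'E'
from h import *
K=capture("wrist")["camera_matrix"]; ct=capture("top")
Rc=np.array([[0,-.968,-.25],[1,0,0],[0,-.25,.968]])
def cam(Rt,p):
    Rt=np.array(Rt,float);Cw=np.array(p)+Rt@[.06985,.0007,-.13956];R=(Rt@Rc).T;return dict(R=R,t=-R@Cw,camera_matrix=K)
c2=cam([[0.001,1,.002],[1,-.001,-.001],[-.001,.002,-1]],[.4612,-.1788,.1815])
c1=cam([[.004,1,0],[1,-.004,0],[0,0,-1]],[.4899,-.178,.3302])
for f,c,(x0,x1,y0,y1) in (("w2",c2,(415,455,175,275)),("w1",c1,(365,385,165,235)),("top0",ct,(400,448,238,256))):
    im=cv2.imread(f"pics/{f}.png")[y0:y1,x0:x1].astype(int)
    sat=im.max(2)-im.min(2); m=((sat<22)&(im.min(2)>150)&(im[...,0]>=im[...,2]-3)).astype(np.uint8)
    n,l,st,ce=cv2.connectedComponentsWithStats(m); 
    if n<2: print(f,"none");continue
    k=1+st[1:,4].argmax(); v,u=np.nonzero(l==k); pts=np.array([back(c,(a+x0,b+y0),.026) for a,b in zip(u,v)],np.float32)*1000
    r=cv2.minAreaRect(pts); print(f,st[k],np.round(r[0],1),np.round(r[1],1),round(r[2],1))
    cv2.imwrite(f"pics/m_{f}.png",m*255)
E
```

```text
w2 none
w1 none
top0 none
```

```bash
python3 - <<'E'
import cv2
a=cv2.imread("pics/w2.png");print(a[225,418:446].tolist());b=cv2.imread("pics/top0.png");print(b[242:254,424].tolist())
z=cv2.resize(a[165:290,400:590],None,fx=4,fy=4,interpolation=cv2.INTER_NEAREST);cv2.imwrite("pics/w2z.png",z)
E
```

```text
[[185, 208, 217], [183, 205, 214], [170, 189, 199], [127, 143, 151], [68, 79, 92], [53, 68, 83], [54, 68, 88], [55, 68, 91], [58, 72, 92], [56, 70, 88], [68, 78, 89], [130, 134, 141], [195, 200, 206], [223, 226, 228], [226, 229, 232], [227, 230, 233], [229, 231, 234], [229, 232, 235], [227, 230, 233], [206, 211, 216], [157, 161, 172], [105, 120, 144], [67, 90, 130], [66, 90, 132], [62, 89, 129], [62, 87, 128], [62, 87, 127], [60, 86, 126]]
[[28, 39, 64], [15, 33, 61], [17, 27, 55], [53, 59, 72], [93, 94, 98], [126, 122, 127], [133, 132, 135], [98, 101, 102], [27, 34, 45], [75, 83, 92], [107, 118, 122], [115, 125, 131]]
```

View pics/w2z.png

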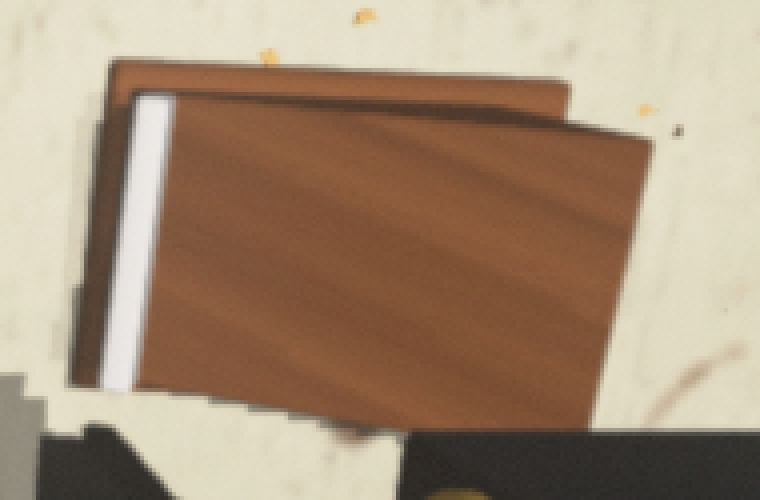

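Strip ends at zoom (155,95) and (118,388), foot edge (115,62)→(570,82): stand yaw about −3°, centre y about −0.1765.

```bash
sed -i 's/^ORG.*/ORG=np.array([.6022,-.1767,0]); YAW=-3/' h.py; python3 -c "
from h import *
go(*wedge_tool(.06,.006))"
```

```text
shift first [-283.2 -270.1   65.8] then turn [-0.102 -0.482 -0.41 ] deg 36.7
turn first: shift [-100.7 -361.9  128.1]
```

```bash
python3 -m jog '-35 -34 -10 0 0 0 45;-35 -34 -10 0 0 0 45;-35 -34 0 0 0 0 45;-35 -34 0 0 0 0 45;-35 -34 0 0 0 0 45;-36 -34 0 0 0 0 45;-36 -33 0 0 0 0 45;-36 -33 0 0 0 0 45;0 0 0 0 0 0 45'; python3 -m jog '0 0 0 -0.025 -0.12 -0.103 45;0 0 0 -0.025 -0.12 -0.103 45;0 0 0 -0.025 -0.12 -0.103 45;0 0 0 -0.027 -0.122 -0.103 45;0 0 0 0 0 0 45;0 0 0 0 0 0 45;0 0 0 0 0 0 45'
python3 - <<'E'
from h import *
go(*wedge_tool(.03,.006)); print(np.round(read_state()["joint_positions"],1),read_state()["opening"])
for cam in("top","scene","wrist"):
    c=capture(cam)
    for o in ("steep_wedge","stand_c_seat","steep_top"): print(cam,o,[(round(x["conf"],2),np.round(x["at"],4)) for x in place_of(cam,o)[:2]])
p,R=wedge_tool(); s=read_state(); Rt=np.array(s["tcp_rot"]); print("exp wedge",np.array(s["position"])+Rt@[-.0085,0,.028])
E
```

```text
time_s: 10.68
position: [0.5545, -0.1779, 0.1977]
tcp_rot: [[-0.889, 0.457, 0.003], [0.457, 0.889, -0.002], [-0.004, -0.001, -1.0]]
force: [-0.5, 0.6, 0.6]
opening: 0.614
grasp_force: 30.0
time_s: 11.55
position: [0.5549, -0.1711, 0.1976]
tcp_rot: [[-0.902, 0.088, 0.424], [0.088, 0.996, -0.019], [-0.423, 0.02, -0.906]]
force: [0.0, -0.2, -0.2]
opening: 0.619
grasp_force: 30.0
shift first [ 36.3  -5.  106.9] then turn [ 0.002 -0.051 -0.041] deg 3.7
turn first: shift [ 41.9  -3.2 104.9]
[ -34.7   24.9  108.8   29.    27.7 -143. ] 0.6191143408733674
top steep_wedge [(0.64, array([ 0.577 , -0.1712,  0.1741]))]
top stand_c_seat [(0.84, array([ 0.5936, -0.177 ,  0.033 ]))]
top steep_top [(0.68, array([ 0.5618, -0.1737,  0.196 ]))]
scene steep_wedge [(0.56, array([ 0.5748, -0.1723,  0.1732]))]
scene stand_c_seat [(0.92, array([ 0.5977, -0.1809,  0.0339]))]
scene steep_top [(0.83, array([ 0.5591, -0.175 ,  0.1978]))]
wrist steep_wedge [(0.89, array([ 0.5753, -0.1726,  0.1751]))]
wrist stand_c_seat [(0.89, array([ 0.5954, -0.1781,  0.0328])), (0.62, array([ 0.539 , -0.1679,  0.1601]))]
wrist steep_top [(0.59, array([ 0.5588, -0.1726,  0.1996])), (0.42, array([ 0.617 , -0.0121,  0.0595]))]
exp wedge [ 0.57357564 -0.17240545  0.17534505]
```

```bash
python3 -m jog '0 0 0 0.002 -0.051 -0.041 45;14 -1.5 30 0 0 0 45;14 -1.5 40 0 0 0 45;14 -1 35 0 0 0 45;0 0 0 0 0 0 45;0 0 0 0 0 0 45;0 0 0 0 0 0 45'
python3 -c "
from h import *
go(*wedge_tool(.0,.005)); print(np.round(read_state()['joint_positions'],1))"
```

```text
time_s: 13.02
position: [0.5811, -0.1737, 0.1032]
tcp_rot: [[-0.899, 0.064, 0.433], [0.055, 0.998, -0.032], [-0.434, -0.005, -0.901]]
force: [-0.2, 0.8, -0.6]
opening: 0.617
grasp_force: 30.0
shift first [20.3 -1.6 40.1] then turn [-0.01  -0.04  -0.008] deg 2.4
turn first: shift [21.9 -1.9 39.3]
[ -32.9   36.5  109.5   47.8   16.3 -163.5]
```

Joint 6 sits at its −163.5° limit, so this grasp cannot reach the final pose. I'll set the wedge down on clear bench near (0.44, 0.13), turn the gripper half round and regrasp.

```bash
python3 -m jog '0 0 -50 0 0 0 45;0 0 -50 0 0 0 45;0 0 0 0 0 0 45'
python3 -c "
from h import *
go([.44,.13,.2],pose(87)); print(np.round(read_state()['joint_positions'],1))"
```

```text
time_s: 13.4
position: [0.538, -0.171, 0.1963]
tcp_rot: [[-0.897, 0.064, 0.437], [0.054, 0.998, -0.036], [-0.438, -0.009, -0.899]]
force: [0.2, 0.2, -1.0]
opening: 0.62
grasp_force: 30.0
shift first [102.5 294.1 -56.9] then turn [-0.011  0.454 -0.01 ] deg 26.0
turn first: shift [113.7 295.5  -3.7]
[ -35.7   24.   111.8   32.3   25.  -149.3]
```

```bash
python3 -m jog '0 0 0 -0.004 0.151 -0.003 45;0 0 0 -0.004 0.151 -0.003 45;0 0 0 -0.003 0.152 -0.004 45;18 47 0 0 0 0 45;19 49 0 0 0 0 45;19 50 0 0 0 0 45;19 50 0 0 0 0 45;19 50 0 0 0 0 45;19 49 0 0 0 0 45;0 0 0 0 0 0 45;0 0 0 0 0 0 45'
python3 -c "
from h import *
go([.44,.13,.0285],pose(87)); print(np.round(read_state()['joint_positions'],1))"
```

```text
time_s: 14.78
position: [0.4405, 0.1315, 0.1923]
tcp_rot: [[-0.999, 0.046, 0.021], [0.046, 0.999, 0.009], [-0.02, 0.01, -1.0]]
force: [-0.1, 0.2, -1.0]
opening: 0.614
grasp_force: 30.0
shift first [  3.7  -3.1 163.7] then turn [0.01  0.02  0.006] deg 1.3
turn first: shift [  0.4  -1.5 163.8]
[  2.4  22.  109.2   0.6  47.6 -85.4]
```

```bash
python3 -m jog '1 -1.5 20 0.01 0.02 0.006 45;0 0 50 0 0 0 45;0 0 50 0 0 0 45;0 0 28 0 0 0 45;0 0 12 0 0 0 45;0 0 0 0 0 0 45;0 0 3 0 0 0 45;0 0 0 0 0 0 45'
python3 -c "
from h import *
go([.44,.13,.0285],pose(87))"
```

```text
time_s: 15.78
position: [0.44, 0.1302, 0.0302]
tcp_rot: [[-0.999, 0.053, 0.001], [0.053, 0.999, -0.0], [-0.001, 0.0, -1.0]]
force: [0.5, -0.5, -1.2]
opening: 0.616
grasp_force: 30.0
shift first [-0.  -0.2  1.7] then turn [ 0.     0.001 -0.001] deg 0.1
turn first: shift [-0.  -0.2  1.7]
```

```bash
python3 -m jog '0 0 2 0 0 0 45;0 0 0 0 0 0 45;0 0 0 0 0 0 87;0 0 0 0 0 0 87;0 0 0 0 0 0 87;0 0 -30 0 0 0 87;0 0 -50 0 0 0 87;0 0 -10 0 0 0.185 87;0 0 0 0 0 0.185 87;0 0 0 0 0 0.185 87;0 0 0 0 0 0.185 87;0 0 0 0 0 0.185 87'; python3 -m jog '0 0 0 0 0 0.185 87;0 0 0 0 0 0.185 87;0 0 0 0 0 0.185 87;0 0 0 0 0 0.185 87;0 0 0 0 0 0.185 87;0 0 0 0 0 0.185 87;0 0 0 0 0 0.185 87;0 0 0 0 0 0.185 87;0 0 0 0 0 0.185 87;0 0 0 0 0 0.185 87;0 0 0 0 0 0.185 87;0 0 0 0 0 0.182 87'; python3 -m jog '0 0 0 0 0 0 87;0 0 0 0 0 0 87'
python3 - <<'E'
from h import *
go([.44,.13,.028],pose(-93)); print(np.round(read_state()['joint_positions'],1))
for cam in ("top","wrist"):
    capture(cam)
    for o in ("steep_wedge","steep_top"): print(cam,o,[(round(x["conf"],2),np.round(x["at"],4)) for x in place_of(cam,o)[:2]])
E
```

```text
time_s: 17.27
position: [0.4391, 0.1302, 0.1172]
tcp_rot: [[-0.553, 0.833, -0.001], [0.833, 0.553, -0.0], [0.0, -0.001, -1.0]]
force: [-0.1, -0.8, 0.2]
opening: 0.997
grasp_force: 0.0
time_s: 18.77
position: [0.439, 0.1302, 0.1171]
tcp_rot: [[0.998, -0.06, -0.001], [-0.06, -0.998, -0.0], [-0.001, 0.0, -1.0]]
force: [-0.3, -0.4, -0.8]
opening: 0.998
grasp_force: 0.0
time_s: 19.02
position: [0.4392, 0.1302, 0.1172]
tcp_rot: [[0.999, -0.051, -0.001], [-0.051, -0.999, -0.0], [-0.001, 0.0, -1.0]]
force: [-0.5, 0.3, -0.6]
opening: 0.995
grasp_force: 0.0
shift first [ 0.9  0.1 89.2] then turn [0.    0.001 0.001] deg 0.1
turn first: shift [ 0.8  0.2 89.2]
[  2.5  30.4 112.2  -0.   37.4  95.4]
top steep_wedge []
top steep_top []
wrist steep_wedge [(0.66, array([0.4472, 0.1271, 0.0007]))]
wrist steep_top [(0.7, array([0.4429, 0.1303, 0.0301]))]
```

```bash
sed -i 's/G=(-.0085,0,.028)/G=(.0085,0,.028)/; s/np.diag(\[-1,1,-1.\])/np.diag([1,-1,-1.])/; s/-.1767,0/-.1775,0/' h.py
python3 -m jog '1 0 40 0 0 0 87;0 0 35 0 0 0 87;0 0 14 0 0 0 87;0 0 0 0 0 0 87;0 0 0 0 0 0 45;0 0 0 0 0 0 45;0 0 0 0 0 0 45;0 0 0 0 0 0 45;0 0 0 0 0 0 45;0 0 -40 0 0 0 45;0 0 -60 0 0 0 45;0 0 -60 0 0 0 45'; python3 -m jog '0 0 -10 0 0 0 45;0 0 0 0 0 0 45'
python3 -c "
from h import *
go(*wedge_tool(.09,.006))"
```

```text
time_s: 20.82
position: [0.4397, 0.1301, 0.1895]
tcp_rot: [[0.999, -0.054, -0.002], [-0.054, -0.999, -0.0], [-0.002, 0.0, -1.0]]
force: [1.6, -0.2, -1.1]
opening: 0.623
grasp_force: 30.0
time_s: 21.08
position: [0.4402, 0.1302, 0.1985]
tcp_rot: [[0.999, -0.054, 0.0], [-0.054, -0.999, -0.0], [0.0, 0.0, -1.0]]
force: [-0.7, -0.4, -1.1]
opening: 0.616
grasp_force: 30.0
shift first [114.8 298.6  60.4] then turn [ 0.     0.488 -0.001] deg 28.0
turn first: shift [ 72.8 298.8 107. ]
```

```bash
python3 -m jog '19 50 0 0 0 0 45;19 50 0 0 0 0 45;19 50 0 0 0 0 45;19 50 0 0 0 0 45;19 50 0 0 0 0 45;19.5 49 0 0 0 0 45;0 0 0 0 0.163 0 45;0 0 0 0 0.163 0 45;0 0 0 0 0.163 0 45;0 0 0 0 0 0 45;0 0 0 0 0 0 45'
python3 -c "
from h import *
go(*wedge_tool(.03,.006));print(np.round(read_state()['joint_positions'],1))
for cam in ('top','scene','wrist'):
    capture(cam)
    for o in ('steep_wedge','stand_c_seat'): print(cam,o,[(round(x['conf'],2),np.round(x['at'],4)) for x in place_of(cam,o)[:2]])
s=read_state();print(s['position']+np.array(s['tcp_rot'])@[.0085,0,.028])"
```

```text
time_s: 22.45
position: [0.5411, -0.1712, 0.1968]
tcp_rot: [[0.904, -0.044, 0.426], [-0.045, -0.999, -0.007], [0.426, -0.012, -0.905]]
force: [0.7, 0.4, 0.5]
opening: 0.62
grasp_force: 30.0
shift first [-23.8   4.7 112. ] then turn [-0.015  0.049  0.002] deg 2.9
turn first: shift [-29.3   3.1 110.8]
[-36.1  24.3 110.5  31.7  27.8  30.6]
top steep_wedge [(0.94, array([ 0.5635, -0.1741,  0.1729]))]
top stand_c_seat [(0.96, array([ 0.5957, -0.1742,  0.0338]))]
scene steep_wedge [(0.75, array([ 0.5649, -0.1725,  0.1723]))]
scene stand_c_seat [(0.61, array([ 0.5969, -0.1789,  0.0358]))]
wrist steep_wedge [(0.64, array([ 0.5614, -0.1732,  0.1713]))]
wrist stand_c_seat []
[ 0.56085457 -0.17146626  0.17647878]
```

```bash
python3 -m jog '0 0 0 -0.015 0.049 0.002 45;-15 1.5 25 0 0 0 45;-14 1.5 30 0 0 0 45;0 0 30 0 0 0 45;0 0 25 0 0 0 45;0 0 0 0 0 0 45;0 0 0 0 0 0 45;0 0 0 0 0 0 45'
python3 -c "
from h import *
go(*wedge_tool(.0,.006));s=read_state();print(np.round(s['joint_positions'],1),s['position']+np.array(s['tcp_rot'])@[.0085,0,.028])
for cam in ('top','scene','wrist'):
    capture(cam)
    for o in ('steep_wedge','stand_c_seat'): print(cam,o,[(round(x['conf'],2),np.round(x['at'],4)) for x in place_of(cam,o)[:2]])"
```

```text
time_s: 23.9
position: [0.5671, -0.1755, 0.0885]
tcp_rot: [[0.88, -0.052, 0.472], [-0.045, -0.999, -0.026], [0.473, 0.001, -0.881]]
force: [-0.2, 0.4, -0.6]
opening: 0.616
grasp_force: 30.0
shift first [-1.7  0.1 32.8] then turn [ 0.001 -0.004  0.001] deg 0.3
turn first: shift [-1.6  0.1 32.8]
[-35.   38.2 113.2  74.2  15.  -12.6] [ 0.5878176  -0.17665208  0.0678162 ]
top steep_wedge [(0.78, array([ 0.5902, -0.1763,  0.0641])), (0.52, array([ 6.039e-01, -1.791e-01, -1.000e-04]))]
top stand_c_seat [(0.74, array([ 0.5941, -0.1756,  0.0321]))]
scene steep_wedge [(0.9, array([ 0.588 , -0.1774,  0.0641]))]
scene stand_c_seat [(0.77, array([ 0.5939, -0.1796,  0.0384]))]
wrist steep_wedge [(0.61, array([ 0.5878, -0.1799,  0.0656]))]
wrist stand_c_seat []
```

```bash
python3 -m jog '0 0 14 0 0 0 45;0 0 9 0 0 0 45;0 0 0 0 0 0 45;0 0 0 0 0 0 45'; python3 -m jog '0 0 3 0 0 0 45;0 0 0 0 0 0 45';python3 -m jog '0 0 2 0 0 0 45;0 0 0 0 0 0 45'
python3 -c "
from h import *
go(*wedge_tool(.0,.006))"
```

```text
time_s: 24.85
position: [0.5778, -0.1759, 0.0671]
tcp_rot: [[0.88, -0.052, 0.471], [-0.046, -0.999, -0.025], [0.472, 0.001, -0.882]]
force: [0.3, 0.2, -0.0]
opening: 0.614
grasp_force: 30.0
time_s: 25.1
position: [0.5794, -0.1761, 0.0645]
tcp_rot: [[0.88, -0.052, 0.472], [-0.046, -0.999, -0.025], [0.472, 0.001, -0.881]]
force: [0.1, -0.5, -1.7]
opening: 0.617
grasp_force: 30.0
time_s: 25.35
position: [0.5804, -0.1761, 0.0626]
tcp_rot: [[0.88, -0.052, 0.471], [-0.046, -0.999, -0.025], [0.472, 0.001, -0.882]]
force: [-0.0, -0.7, -1.7]
opening: 0.621
grasp_force: 30.0
shift first [-1.2  0.2  3.7] then turn [ 0.001 -0.003  0.   ] deg 0.2
turn first: shift [-1.2  0.2  3.7]
```

```bash
python3 -m jog '0 0 2 0 0 0 45;0 0 0 0 0 0 45';python3 -m jog '0 0 1.5 0 0 0 45;0 0 0 0 0 0 45';python3 -m jog '0 0 1.5 0 0 0 45;0 0 0 0 0 0 45'
```

```text
time_s: 25.6
position: [0.5813, -0.1762, 0.0607]
tcp_rot: [[0.88, -0.052, 0.471], [-0.046, -0.999, -0.025], [0.472, 0.001, -0.882]]
force: [0.4, -0.7, -1.2]
opening: 0.615
grasp_force: 30.0
time_s: 25.85
position: [0.5815, -0.1761, 0.0604]
tcp_rot: [[0.88, -0.053, 0.472], [-0.046, -0.999, -0.026], [0.473, 0.001, -0.881]]
force: [-4.9, 0.1, 7.5]
opening: 0.617
grasp_force: 30.0
time_s: 26.1
position: [0.5816, -0.1762, 0.0603]
tcp_rot: [[0.88, -0.053, 0.472], [-0.046, -0.999, -0.026], [0.473, 0.002, -0.881]]
force: [-10.3, -0.7, 18.3]
opening: 0.621
grasp_force: 30.0
```

Contact is along the slope normal. Now I'll ease off and slide down to the stop.

```bash
python3 -m jog '0 0 -1.2 0 0 0 45;-3 0 0 0 0 0 45;0 0 0 0 0 0 45';python3 -m jog '-2 0 0 0 0 0 45;0 0 0 0 0 0 45';python3 -m jog '-2 0 0 0 0 0 45;0 0 0 0 0 0 45'
```

```text
time_s: 26.48
position: [0.5811, -0.1763, 0.0601]
tcp_rot: [[0.878, -0.052, 0.476], [-0.045, -0.999, -0.025], [0.477, 0.001, -0.879]]
force: [-2.1, 1.7, 13.1]
opening: 0.618
grasp_force: 30.0
time_s: 26.72
position: [0.58, -0.1764, 0.0596]
tcp_rot: [[0.877, -0.052, 0.477], [-0.045, -0.999, -0.026], [0.478, 0.001, -0.878]]
force: [-0.7, 0.6, 14.1]
opening: 0.616
grasp_force: 30.0
time_s: 26.98
position: [0.5784, -0.1766, 0.0587]
tcp_rot: [[0.877, -0.052, 0.477], [-0.045, -0.999, -0.026], [0.478, 0.001, -0.878]]
force: [-1.5, 0.3, 14.2]
opening: 0.615
grasp_force: 30.0
```

```bash
python3 -m jog '-2 0 0 0 0 0 45;0 0 0 0 0 0 45';python3 -m jog '-1.5 0 0 0 0 0 45;0 0 0 0 0 0 45';python3 -m jog '-1.5 0 0 0 0 0 45;0 0 0 0 0 0 45'
python3 -c "
from h import *
go(*wedge_tool(.0,.0))
for cam in ('top','scene','wrist'):
    capture(cam)
    for o in ('steep_wedge','stand_c'): print(cam,o,[(round(x['conf'],2),np.round(x['at'],4)) for x in place_of(cam,o)[:3]])"
```

```text
time_s: 27.22
position: [0.5767, -0.1767, 0.0578]
tcp_rot: [[0.877, -0.052, 0.477], [-0.045, -0.999, -0.026], [0.478, 0.002, -0.878]]
force: [-1.0, 0.0, 13.8]
opening: 0.615
grasp_force: 30.0
time_s: 27.48
position: [0.5755, -0.1767, 0.0571]
tcp_rot: [[0.877, -0.052, 0.478], [-0.045, -0.999, -0.027], [0.478, 0.002, -0.878]]
force: [-1.2, -0.7, 14.2]
opening: 0.621
grasp_force: 30.0
time_s: 27.72
position: [0.5749, -0.1767, 0.0569]
tcp_rot: [[0.876, -0.052, 0.479], [-0.045, -0.999, -0.026], [0.48, 0.002, -0.877]]
force: [0.9, 1.0, 14.6]
opening: 0.622
grasp_force: 30.0
shift first [ 0.3 -0.6  1.2] then turn [ 0.001 -0.012  0.001] deg 0.7
turn first: shift [ 0.3 -0.6  1.2]
top steep_wedge []
top stand_c [(0.86, array([0.6308, 0.1629, 0.0036])), (0.58, array([ 0.6316, -0.0087,  0.002 ]))]
scene steep_wedge []
scene stand_c [(0.89, array([ 0.6264,  0.1636, -0.0022])), (0.62, array([ 0.6038, -0.1788, -0.0034]))]
wrist steep_wedge [(0.92, array([ 0.5949, -0.1812,  0.0367]))]
wrist stand_c [(0.69, array([ 0.6324, -0.0124, -0.0028])), (0.63, array([ 0.5975, -0.1797,  0.0366]))]
```

```bash
python3 -m jog '-1.5 0 0 0 0 0 45;0 0 0 0 0 0 45';python3 -m jog '-1.5 0 0 0 0 0 45;0 0 0 0 0 0 45'
python3 - <<'E'
from h import *
a=capture('scene')["color"][220:330,380:500];b=capture('wrist')["color"][60:420,160:480]
z=np.hstack([cv2.resize(a,(393,360),interpolation=2),b]);cv2.imwrite("pics/p1.png",z[...,::-1])
E
```

```text
time_s: 28.42
position: [0.5747, -0.1767, 0.0569]
tcp_rot: [[0.875, -0.051, 0.481], [-0.044, -0.999, -0.026], [0.482, 0.001, -0.876]]
force: [1.9, 0.6, 16.4]
opening: 0.618
grasp_force: 30.0
time_s: 28.68
position: [0.5746, -0.1766, 0.0568]
tcp_rot: [[0.874, -0.05, 0.484], [-0.043, -0.999, -0.025], [0.484, 0.001, -0.875]]
force: [4.7, 1.7, 17.4]
opening: 0.616
grasp_force: 30.0
```

View pics/p1.png

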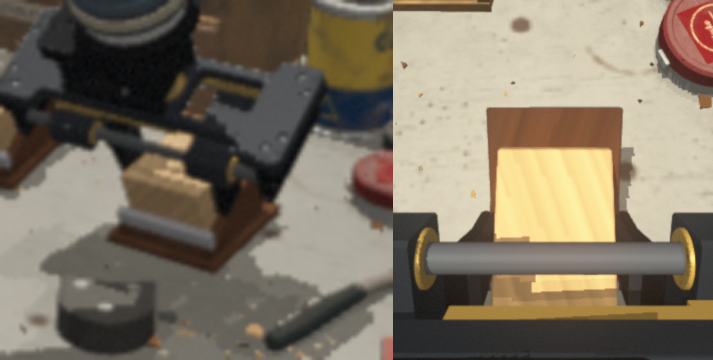

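The wedge sits flat against the stop. In the wrist view it spans 496–614 inside the slope's 488–622, so it is centred. Relax and release.

```bash
python3 -m jog '2 0 -0.5 0 0 0 45;0 0 0 0 0 0 45;0 0 0 0 0 0 75;0 0 0 0 0 0 75;0 0 0 0 0 0 75;0 0 -20 0 0 0 75;0 0 -50 0 0 0 87;0 0 -50 0 0 0 87;0 0 0 0 0 0 87'
python3 - <<'E'
from h import *
for cam in ('top','scene','wrist'):
    capture(cam)
    for o in ('steep_wedge','steep_top','steep_thick_end','spare_heel'): print(cam,o,[(round(x['conf'],2),np.round(x['at'],4)) for x in place_of(cam,o)[:3]])
go([.458,-.181,.15],pose(24));go([.458,-.181,.15],pose(-156)); print(np.round(read_state()["joint_positions"],1))
E
```

```text
time_s: 29.9
position: [0.5133, -0.1727, 0.1618]
tcp_rot: [[0.879, -0.052, 0.474], [-0.044, -0.999, -0.028], [0.475, 0.003, -0.88]]
force: [0.4, -0.2, 0.1]
opening: 0.992
grasp_force: 0.0
top steep_wedge [(0.6, array([ 0.5952, -0.1791,  0.0326]))]
top steep_top [(0.9, array([ 0.5802, -0.1798,  0.057 ])), (0.56, array([ 4.559e-01, -1.769e-01,  3.000e-04]))]
top steep_thick_end [(0.68, array([ 0.5951, -0.1812,  0.0311])), (0.66, array([ 0.5633, -0.1732,  0.0193]))]
top spare_heel [(0.39, array([ 0.4573, -0.1811,  0.0006]))]
scene steep_wedge [(0.66, array([ 0.5986, -0.1785,  0.0346]))]
scene steep_top [(0.97, array([ 0.5814, -0.1812,  0.0582]))]
scene steep_thick_end [(0.75, array([ 0.5654, -0.1757,  0.0183]))]
scene spare_heel [(0.85, array([ 4.602e-01, -1.840e-01,  3.000e-04]))]
wrist steep_wedge [(0.79, array([ 0.5954, -0.1807,  0.0321]))]
wrist steep_top [(0.8, array([ 0.5783, -0.174 ,  0.0598]))]
wrist steep_thick_end []
wrist spare_heel []
shift first [-53.2  11.4 -18. ] then turn [ 0.5   -0.306 -1.994] deg 119.1
turn first: shift [ 15.  -54.5   9.3]
shift first [-53.2  11.4 -18. ] then turn [-0.27  -0.441  1.077] deg 68.4
turn first: shift [-15.   54.5   9.3]
[-39.   27.4 117.9  55.9  19.6   3. ]
```

```bash
python3 -m jog '-20 0 -10 -0.0386 -0.063 0.154 87;0 0 0 -0.0386 -0.063 0.154 87;0 0 0 -0.0386 -0.063 0.154 87;0 0 0 -0.0386 -0.063 0.154 87;0 0 0 -0.0386 -0.063 0.154 87;0 0 0 -0.0386 -0.063 0.154 87;0 0 0 -0.0386 -0.063 0.154 87;0 0 0 0 0 0 87;0 0 0 0 0 0 87'
python3 - <<'E'
from h import *
go([.458,-.182,.025],pose(-156)); print(np.round(read_state()["joint_positions"],1))
E
```

```text
time_s: 31.78
position: [0.4985, -0.1668, 0.1574]
tcp_rot: [[0.621, -0.777, 0.104], [-0.778, -0.627, -0.032], [0.09, -0.061, -0.994]]
force: [-0.8, -0.8, 0.1]
opening: 0.998
grasp_force: 0.0
shift first [-25.2  49.1 127.9] then turn [-0.073 -0.082  0.257] deg 16.0
turn first: shift [ -2.6  43.1 132.4]
[-31.6  28.2 105.5   2.4  40.3 107.9]
```

```bash
python3 -m jog '0 0 0 -0.036 -0.041 0.128 87;0 0 0 -0.037 -0.041 0.129 87;-2.6 43 0 0 0 0 87;0 0 0 0 0 0 87;0 0 0 0 0 0 87'
python3 - <<'E'
from h import *
c=capture("wrist")
for cam in ('top','wrist'):
    capture(cam); print(cam,[(round(x['conf'],2),np.round(x['at'],4)) for x in place_of(cam,'spare_heel')[:3]])
for d in trace("wrist","spare_heel")[:2]:
    q=max(cv2.findContours(d["pixels"].astype(np.uint8),0,1)[0],key=cv2.contourArea)[:,0]
    w=np.array([back(c,p,.022) for p in q],np.float32)*1000
    r=cv2.minAreaRect(w); print(round(d["conf"],2),np.round(r[0],1),np.round(r[1],1),round(r[2],1))
go([.458,-.182,.025],pose(-156)); print(np.round(read_state()["joint_positions"],1))
E
```

```text
time_s: 32.4
position: [0.4586, -0.1823, 0.1578]
tcp_rot: [[0.405, -0.914, 0.001], [-0.914, -0.405, -0.0], [0.001, -0.0, -1.0]]
force: [0.3, 0.3, 0.7]
opening: 1.002
grasp_force: 0.0
top [(0.61, array([ 4.564e-01, -1.800e-01,  4.000e-04]))]
wrist [(0.72, array([ 0.4581, -0.1811,  0.0013]))]
0.62 [ 459.1 -186.1] [53.4 60.3] 23.4
shift first [ -0.7   1.1 132.7] then turn [ 0.    -0.001 -0.001] deg 0.1
turn first: shift [ -0.6   1.1 132.7]
[-34.6  28.  105.5  -0.   46.5 121.5]
```

```bash
python3 -m jog '-0.5 0.5 45 0 0 0 87;0 0 45 0 0 0 87;0 0 30 0 0 0 87;0 0 12 0 0 0 87;0 0 0 0 0 0 87;0 0 0 0 0 0 45;0 0 0 0 0 0 45;0 0 0 0 0 0 45;0 0 0 0 0 0 45;0 0 0 0 0 0 45;0 0 0 0 0 0 45'; python3 -m jog '0 0 -25 0 0 0 45;0 0 -40 0 0 0 45;0 0 -60 0 0 0 45;0 0 -5 0 0 0 45;0 0 0 0 0 0 45'
python3 - <<'E'
from h import *
c=capture("wrist"); 
for cam in ('wrist','top','scene'):
    capture(cam); print(cam,[(round(x['conf'],2),np.round(x['at'],4)) for x in place_of(cam,'spare_heel')[:3]])
b=c["color"][0:440]; cv2.imwrite("pics/p2.png",b[...,::-1])
go([.582,-.178,.14],pose(-93))
E
```

```text
time_s: 34.08
position: [0.4583, -0.1822, 0.0262]
tcp_rot: [[0.405, -0.914, 0.001], [-0.914, -0.405, -0.001], [0.001, -0.0, -1.0]]
force: [-0.6, 0.1, 6.7]
opening: 0.641
grasp_force: 30.1
time_s: 34.7
position: [0.4577, -0.1818, 0.1556]
tcp_rot: [[0.405, -0.914, -0.0], [-0.914, -0.405, -0.0], [0.0, 0.0, -1.0]]
force: [-0.6, 0.4, -0.0]
opening: 0.641
grasp_force: 29.9
wrist [(0.78, array([ 0.4561, -0.1813,  0.1313]))]
top [(0.51, array([ 0.4562, -0.1766,  0.1292]))]
scene [(0.87, array([ 0.462 , -0.1804,  0.1269]))]
shift first [  47.  -115.3   14.3] then turn [ 0.     0.003 -1.102] deg 63.1
turn first: shift [124.1 -10.2  14.6]
```

View pics/p2.png

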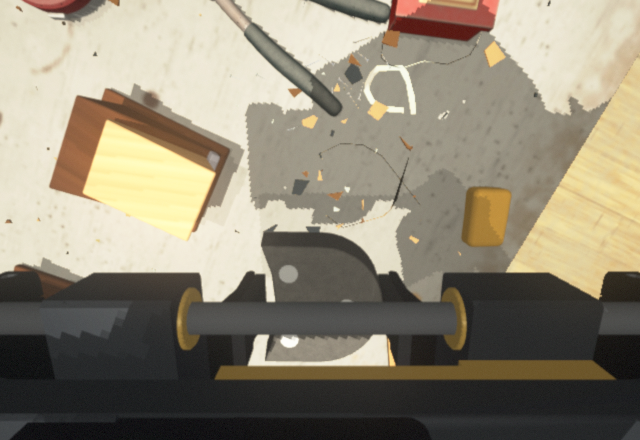

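The heel is held between its flat (265,295) and its apex (385,300), square to the jaws at 55.8 mm. Carrying it over.

```bash
python3 -m jog '15.5 -38.5 0 0 0 0 45;15.5 -38.5 0 0 0 0 45;16 -38.5 0 0 0 0 45;0 0 0 0 0 -0.184 45;0 0 0 0 0 -0.184 45;0 0 0 0 0 -0.184 45;0 0 0 0 0 -0.184 45;0 0 0 0 0 -0.184 45;0 0 0 0 0 -0.182 45;0 0 0 0 0 0 45;0 0 0 0 0 0 45'
python3 - <<'E'
from h import *
go([.582,-.178,.0845],pose(-93)); print(np.round(read_state()["joint_positions"],1))
for cam in ('wrist','top','scene'):
    capture(cam)
    for o in ('spare_heel','steep_top'): print(cam,o,[(round(x['conf'],2),np.round(x['at'],4)) for x in place_of(cam,o)[:3]])
E
```

```text
time_s: 36.42
position: [0.5826, -0.1782, 0.1553]
tcp_rot: [[0.999, -0.055, -0.001], [-0.055, -0.999, -0.0], [-0.001, 0.0, -1.0]]
force: [-0.2, 0.7, -0.3]
opening: 0.639
grasp_force: 29.9
shift first [-0.5 -0.1 70.8] then turn [ 0.     0.001 -0.002] deg 0.1
turn first: shift [-0.6 -0.1 70.8]
[-27.5  35.3  89.   -0.   55.7  65.6]
wrist spare_heel [(0.62, array([ 0.5801, -0.178 ,  0.1284]))]
wrist steep_top []
top spare_heel []
top steep_top []
scene spare_heel [(0.64, array([ 0.5839, -0.1777,  0.1295]))]
scene steep_top [(0.8, array([ 0.58  , -0.1813,  0.0565]))]
```

```bash
python3 -m jog '-0.5 0 40 0 0 0 45;0 0 20 0 0 0 45;0 0 6 0 0 0 45;0 0 0 0 0 0 45;0 0 0 0 0 0 45';python3 -m jog '0 0 2 0 0 0 45;0 0 0 0 0 0 45';python3 -m jog '0 0 1.5 0 0 0 45;0 0 0 0 0 0 45';python3 -m jog '0 0 1 0 0 0 45;0 0 0 0 0 0 45'
```

```text
time_s: 37.5
position: [0.583, -0.1786, 0.0908]
tcp_rot: [[0.999, -0.052, 0.002], [-0.052, -0.999, -0.001], [0.002, 0.001, -1.0]]
force: [0.2, -0.2, -0.4]
opening: 0.644
grasp_force: 29.9
time_s: 37.75
position: [0.5824, -0.1783, 0.0881]
tcp_rot: [[0.999, -0.052, 0.0], [-0.052, -0.999, -0.001], [0.0, 0.001, -1.0]]
force: [-0.4, -0.0, -0.6]
opening: 0.642
grasp_force: 29.9
time_s: 38.0
position: [0.5821, -0.1782, 0.0861]
tcp_rot: [[0.999, -0.052, -0.0], [-0.052, -0.999, -0.0], [-0.0, 0.0, -1.0]]
force: [-0.4, -0.1, -1.5]
opening: 0.635
grasp_force: 29.9
time_s: 38.25
position: [0.5821, -0.1783, 0.0851]
tcp_rot: [[0.999, -0.052, -0.0], [-0.052, -0.999, -0.0], [-0.0, 0.0, -1.0]]
force: [0.5, -0.2, -0.8]
opening: 0.637
grasp_force: 29.9
```

```bash
python3 -m jog '0 0 1 0 0 0 45;0 0 0 0 0 0 45';python3 -m jog '0 0 1 0 0 0 45;0 0 0 0 0 0 45';python3 -m jog '0 0 1 0 0 0 45;0 0 0 0 0 0 45'
```

```text
time_s: 38.5
position: [0.5823, -0.1783, 0.0845]
tcp_rot: [[0.999, -0.052, 0.0], [-0.052, -0.999, -0.0], [0.0, 0.0, -1.0]]
force: [-1.0, -0.1, 2.6]
opening: 0.642
grasp_force: 30.0
time_s: 38.75
position: [0.5823, -0.1783, 0.0845]
tcp_rot: [[0.999, -0.052, 0.0], [-0.052, -0.999, -0.001], [0.0, 0.001, -1.0]]
force: [-2.3, 1.6, 8.1]
opening: 0.639
grasp_force: 30.2
time_s: 39.0
position: [0.5823, -0.1783, 0.0844]
tcp_rot: [[0.999, -0.052, 0.0], [-0.052, -0.999, -0.001], [0.0, 0.001, -1.0]]
force: [-3.5, 0.7, 13.5]
opening: 0.642
grasp_force: 30.5
```

Contact is at the expected height. Pause, release and rise.

```bash
python3 -m jog '0 0 -1.5 0 0 0 45;0 0 0 0 0 0 45;0 0 0 0 0 0 45;0 0 0 0 0 0 80;0 0 0 0 0 0 80;0 0 0 0 0 0 80;0 0 0 0 0 0 80;0 0 -20 0 0 0 80;0 0 -50 0 0 0 80;0 0 -50 0 0 0 80;0 0 -40 0 0 0 80;0 0 0 0 0 0 80'
python3 - <<'E'
from h import *
c=capture("wrist");b=c["color"][0:330,100:500]; a=capture("scene")["color"][200:300,380:500]
cv2.imwrite("pics/p3.png",np.hstack([b,cv2.resize(a,(396,330),interpolation=2)])[...,::-1])
for cam in ('wrist','top','scene'):
    capture(cam)
    for o in ('spare_heel','steep_wedge'): print(cam,o,[(round(x['conf'],2),np.round(x['at'],4)) for x in place_of(cam,o)[:3]])
E
```

```text
time_s: 40.5
position: [0.5844, -0.1792, 0.2477]
tcp_rot: [[0.999, -0.052, 0.008], [-0.052, -0.999, -0.004], [0.008, 0.004, -1.0]]
force: [-0.8, 0.4, -0.3]
opening: 0.919
grasp_force: 0.0
wrist spare_heel [(0.92, array([ 0.5802, -0.1768,  0.0634]))]
wrist steep_wedge []
top spare_heel []
top steep_wedge [(0.39, array([ 0.5963, -0.1768,  0.0313]))]
scene spare_heel [(0.67, array([ 0.5841, -0.1783,  0.0551]))]
scene steep_wedge [(0.76, array([ 0.5948, -0.1783,  0.0312]))]
```

View pics/p3.png

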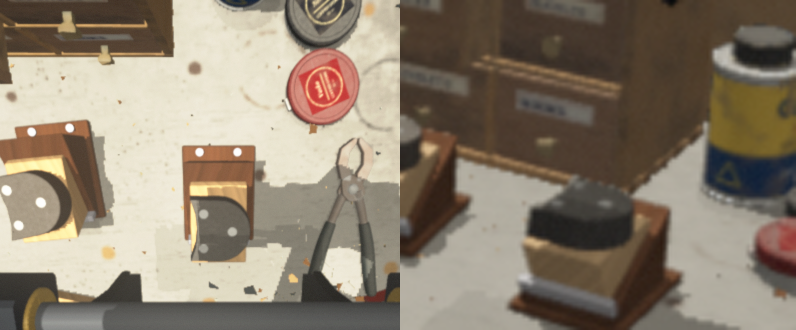

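The new stack at (218,225) matches its neighbour: heel level, square and centred, with its flat edge to +y. The gripper is clear.

```bash
python3 -c "
from rig import *
print(hand_in())"
```

```text
the job is handed in; nothing more can be done
None
```

I built the stack on the empty stand and handed it in at about 41 s of the 64 s allowed. The steep wedge is flat and centred against the stop, and the heel block is level and square on top. I don't know the verdict, because the hand-in returned no result. The heel's orientation follows the finished stacks. The wedge was set down once on clear bench and regrasped after a wrist joint reached its limit.

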